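Load the cell tester's chute with round cells

ROBOT

A 6-joint arm with a two-finger parallel gripper is mounted at the origin on a cart in front of the work surface, level with it; the furniture and walls round the work are solid. World frame = base frame: x ahead of the robot, y to its left, z up, the work surface at z = 0. Lengths are in m, angles in rad, forces in N, time in s.
With the tool pointing down it reaches from about 0.3 to 0.95 m from the base axis. Payload 3.1 kg.
Tool frame: the origin (TCP) lies midway between the tips of the shut fingers; the grasp point (between the pads) lies 19 mm behind it; z points along the fingers, y is the line along which they close (so a half turn about z gives the same grasp; the last joint's range is limited). The gripper opens to 85 mm and grips with 20 to 120 N. Pads are 22 mm wide; open, the fingers measure 114 mm over their backs; the gripper's body (76 mm by 85 mm) begins 54 mm behind the grasp point. The pads swing forward as they close: fully open they stand 13 mm farther back than shut.
Start: joints at [-1.374, 0.308, 1.634, -0, 1.2, -0.07], TCP at [0.165, -0.603, 0.231] pointing down, gripper open.
Joint ranges: [-3.06, 3.06], [-0.79, 1.96], [0.05, 2.63], [-1.19, 4.34], [0.05, 2.64], [-2.94, 2.94]. Speed limits (rad/s): [2.79, 2.79, 3.14, 3.14, 3.14, 3.14].

INTERFACE

Orientations are given as a unit quaternion [w, x, y, z].
In Python, from station import sensors, camera, camera_model, r gives the robot as it stands.
- The arm moves only by the tool move_arm, never from a script. Its argument "rows" is a list of rows, each a list of 5 numbers: the shift along the tool's x, y, z in m, then the turn about the tool's z in degrees, then the gripper command: -1 is fully open, 1 is shut, values between are in proportion. A call has 1 to 12 rows; each row shifts and turns the commanded pose from where the row before left it, along the tool's axes as they then stand; what a row does not reach is not made up. A row lasts 1/8 s, in which the tool goes at most 62.5 mm and 10.7 degrees, less where a joint would pass 70% of its speed; a pose out of reach is approached as far as the arm can. A call is refused whole if a number of a shift passes 0.0625 or a number of a turn 10.7, either way. A call with a gripper value outside its range is refused whole. The fingers move at their own pace and stop on an object; the grip force is fixed at half the most. Time passes only in rows, so rows that do not move let the fingers close. It gives the time, the measured TCP pose, the force, the opening and the grip force at its end, in the units of the state.
- sensors.read_state(): the state, without advancing time (a new reading comes with each control period).
- camera(name): name is "scene" or "top" or "wrist"; returns the picture (400x640x3 uint8, blue, green, red); there is no depth.
- camera_model(name): a dict with "K" (3x3 intrinsics, pixels), "rvec" (rotation vector, rad) and "tvec" (3), from world to camera coordinates, as OpenCV has them; the wrist camera has in their place "hand_eye" (4x4, takes a point from camera to tool coordinates, whose origin is the TCP and whose axes are the flange's). Camera axes: x right, y down, z forward; pixel columns grow to the right and rows downward; lengths in m; the calibration is good to about 2 mm. A picture is of the moment at which its call begins: read the wrist's pose just before it. camera_model takes no time and is no camera call.
- r.sign_off(): hands the job in; it is judged then, once.
The state is a dict: "t": time; "joint_positions": joint angles; "dq": joint speeds; "joint_efforts": joint torques, N m; "ee_pos": TCP position; "orientation": TCP orientation; "force": force on the tool from outside, world axes, zero at the start; "ft_torque": the same for the moment, N m; "gripper_width": finger opening in m; "gripper_force": force on a finger pad.
Only numpy, scipy, OpenCV 4.12 (cv2) and the standard library are available. Lean on these libraries where they do the work, as an engineer would, in place of code of your own. Each camera call takes 0.05 s, during which the arm holds its last target. There are 200 camera calls.

TASK

Load the sloping chute of the cell tester: first slide its gate fully shut, then lay the three thick round cells in the chute, so that they lie side by side across it in one row against the gate, touching one another, every one with its raised button end towards the tall, copper-faced side wall. Leave the two slimmer cells and the other things on the bench where they are; the cells roll away at a nudge.

Things in the scene. Friction and masses are not known exactly. Their poses are not given: they have to be found in the camera images.
- cell_1_centre (a point): thick round cell lying on its side, grey sleeve, 18 mm diameter, 65 mm long, about 47 g, rolls freely; point at its centre, 9 mm above what it lies on; its x axis runs along the cell towards the raised button (7 mm wide, 2 mm high, white paper ring round it, thin black band on the sleeve near it); the other end is flat bare steel
- cell_1_button (a point): outer face of the button of cell_1, on its axis 34.5 mm from the centre
- cell_2_centre (a point): thick round cell lying on its side, grey sleeve, 18 mm diameter, 65 mm long, about 47 g, rolls freely; point at its centre, 9 mm above what it lies on; its x axis runs along the cell towards the raised button (7 mm wide, 2 mm high, white paper ring round it, thin black band on the sleeve near it); the other end is flat bare steel
- cell_2_button (a point): outer face of the button of cell_2, on its axis 34.5 mm from the centre
- cell_3_centre (a point): thick round cell lying on its side, grey sleeve, 18 mm diameter, 65 mm long, about 47 g, rolls freely; point at its centre, 9 mm above what it lies on; its x axis runs along the cell towards the raised button (7 mm wide, 2 mm high, white paper ring round it, thin black band on the sleeve near it); the other end is flat bare steel
- cell_3_button (a point): outer face of the button of cell_3, on its axis 34.5 mm from the centre
- slim_1_centre (a point): slim round cell lying on its side, same look but 14 mm diameter, 50 mm long; stays on the bench; point at its centre, 7 mm up; x axis towards its button
- slim_2_centre (a point): slim round cell lying on its side, same look but 14 mm diameter, 50 mm long; stays on the bench; point at its centre, 7 mm up; x axis towards its button
- chute_stop (a point): point on the floor of the cell tester's aluminium chute (fixed to the bench) at its low end, midway between the side walls, at the inner face of the gate, 20 mm above the bench; x axis level, points up the chute; y across it to the tall copper-faced wall; z up. The gate's rail, 12 mm high, runs 10 mm beyond the low end and 78 mm past the -y wall
- chute_mid (a point): point on the chute's floor 70 mm up from chute_stop, same axes. The floor rises 10 degrees along +x, is 150 mm long, 86 mm wide inside; walls above the floor: 34 mm at +y (copper sheet inside and over its top), 14 mm at -y and at the upper end. A cell lies across it, along y; it rolls down to the gate (may stick if askew against a wall), or out if the gate is open
- gate (a joint): sliding steel gate across the low end of the chute, m: 0 = fully shut (end stop), up to 0.07 open (slid sideways along the chute's -y); stiff, about 1.5 N, stays where it is left; its plate stands 18 mm above the floor at the low end when shut
- gate_tab (a point): centre of the black tab on top of the gate, 10 mm thick along the chute's x, 26 mm along its y, 24 mm high, its top 59 mm above the bench; take it across the 10 mm; axes as those of the chute; it moves with the gate
- dropper_bottle: bystander: brown dropper bottle, 33 mm diameter, 95 mm tall; origin at the centre of its underside
- usb_block: bystander: white charger block, 35x34 mm, 40 mm tall with its pins; origin under its centre
- heat_puck: bystander: white round pot, 58 mm diameter, 33 mm tall; origin under its centre
- eraser: bystander: white eraser, 17 mm (x) by 50 mm (y) by 10 mm; origin under its centre
Things that resemble listed ones, but are neither listed nor needed, are in the scene too. Leave any blue or purple look-alike of the part that bears cell_2_centre alone. Leave any yellow look-alike of the part that bears cell_1_centre alone.

How it is judged:
On the way, in this order (a step that is already met when the one before it is completed fails the run):
1. the gate is fully shut (value of joint gate below 0.004 m), for 0.2 s.
2. a first thick cell lies in the chute behind the shut gate (((x of cell_1_centre in the frame of chute_stop between 0 and 0.145 m and y of cell_1_centre in the frame of chute_stop between -0.03 and 0.03 m and z of cell_1_centre in the frame of chute_stop between 0 and 0.04 m) or (x of cell_2_centre in the frame of chute_stop between 0 and 0.145 m and y of cell_2_centre in the frame of chute_stop between -0.03 and 0.03 m and z of cell_2_centre in the frame of chute_stop between 0 and 0.04 m) or (x of cell_3_centre in the frame of chute_stop between 0 and 0.145 m and y of cell_3_centre in the frame of chute_stop between -0.03 and 0.03 m and z of cell_3_centre in the frame of chute_stop between 0 and 0.04 m))), for 0.2 s.
3. all three thick cells lie in one row against the gate (x of cell_1_centre in the frame of chute_stop between 0 and 0.052 m and y of cell_1_centre in the frame of chute_stop between -0.012 and 0.012 m and z of cell_1_centre in the frame of chute_stop between 0.004 and 0.024 m and x of cell_2_centre in the frame of chute_stop between 0 and 0.052 m and y of cell_2_centre in the frame of chute_stop between -0.012 and 0.012 m and z of cell_2_centre in the frame of chute_stop between 0.004 and 0.024 m and x of cell_3_centre in the frame of chute_stop between 0 and 0.052 m and y of cell_3_centre in the frame of chute_stop between -0.012 and 0.012 m and z of cell_3_centre in the frame of chute_stop between 0.004 and 0.024 m), for 0.2 s.
At the end, for the whole second after the job is handed in: Gate shut to 4 mm; the three thick cells lie on the chute floor in one row against the gate (farthest centre within 52 mm of it, all centred to 12 mm), buttons towards the tall copper-faced wall, at rest; the two slim cells within 25 mm of where they were (all of step 3 and value of joint gate below 0.004 m and y of each of cell_1_button, cell_2_button, cell_3_button in the frame of chute_stop above 0.022 m and linear speed of each of cell_1, cell_2, cell_3 below 0.03 m/s and distance of each of slim_1_centre, slim_2_centre from where it was at the start of the episode below 0.025 m); the robot touches nothing.
It fails at once if a cell falls off the bench (height (world z) of any of cell_1_centre, cell_2_centre, cell_3_centre, slim_1_centre, slim_2_centre below -0.03 m).
It fails at once if a slim cell is moved by more than 25 mm (distance of any of slim_1_centre, slim_2_centre from where it was at the start of the episode above 0.025 m).
It fails at once if a bystander is shoved by more than 25 mm or tipped over (distance of any of dropper_bottle, usb_block, heat_puck, eraser from where it was at the start of the episode above 0.025 m or angle between any of dropper_bottle, usb_block, heat_puck, eraser's own z axis and vertical above 0.6 rad).
It also fails if it takes over 72 s, if anything falls off the work surface, if the arm or the gripper's body presses on something with over 40 N, if the wrist force passes 120 N, or if a joint passes its speed limit or range.

## Working session

There is one attempt and no reset: what is moved stays moved. The work goes in short steps, Python scripts to look and compute and a tool call to move; the robot and the scene stay as the last step left them, time stands still between calls to the robot, and variables do not carry over. Pictures are saved under pics/ and viewed, at most 10 in all, crops included, and the job is handed in when it is done.

Besides the shell and the picture viewer there is one more tool, called after "Emit:" by a JSON object that holds its "op" and its "data", one argument or row to a line. move_arm: Moves the arm, as the interface text tells. Its arguments: {"type":"object","properties":{"rows":{"type":"array","items":{"type":"array","items":{"type":"number"}}}},"required":["rows"]}

```bash
mkdir -p pics; ls; python3 - <<'E'
from station import sensors, camera, camera_model, r
import cv2
for n in("top","scene"):
    cv2.imwrite(f"pics/{n}0.png",camera(n)); m=camera_model(n); print(n,m)
print(camera_model("wrist"))
s=sensors.read_state();print(s)
E
```

```text
pics
top {'K': array([[377.81800273,   0.        , 315.43763686],
       [  0.        , 377.81800273, 197.20092532],
       [  0.        ,   0.        ,   1.        ]]), 'rvec': array([ 2.10989551, -2.10738178,  0.22629359]), 'tvec': array([0.03204058, 0.55788158, 0.81812335])}
scene {'K': array([[462.14363534,   0.        , 329.08997787],
       [  0.        , 462.14363534, 194.22617381],
       [  0.        ,   0.        ,   1.        ]]), 'rvec': array([ 0.91140376, -2.40857976,  1.14541865]), 'tvec': array([0.44641976, 0.26491702, 0.90340705])}
{'K': array([[296.62152646,   0.        , 322.1285237 ],
       [  0.        , 296.62152646, 199.81855346],
       [  0.        ,   0.        ,   1.        ]]), 'hand_eye': array([[-7.46785327e-05, -9.57983432e-01, -2.86823531e-01,
         7.40126561e-02],
       [ 9.99999622e-01, -3.19900115e-04,  8.08094457e-04,
         7.99576719e-04],
       [-8.65895983e-04, -2.86823363e-01,  9.57983094e-01,
        -1.42245475e-01],
       [ 0.00000000e+00,  0.00000000e+00,  0.00000000e+00,
         1.00000000e+00]])}
{'t': 0.1, 'joint_positions': array([-1.37370987e+00,  3.08920079e-01,  1.63504438e+00, -1.17504280e-05,
        1.19974257e+00, -6.96760493e-02]), 'dq': array([ 3.54512572e-05, -2.28190235e-03, -1.65552127e-03,  3.20044748e-05,
        3.72816143e-04,  8.35700810e-04]), 'joint_efforts': array([-2.41147791e-04, -4.16407442e+01, -2.77644593e+01, -4.20531228e-05,
        4.02832869e-03,  1.03041731e-05]), 'ee_pos': array([ 0.16459358, -0.6021598 ,  0.23016769]), 'orientation': array([-1.05469568e-03,  9.91117063e-01,  1.32988159e-01, -7.27648932e-05]), 'force': array([ 0.65557248, -0.63473005,  0.47297887]), 'ft_torque': array([ 0.01873436, -0.02171178, -0.06466376]), 'gripper_force': 0.0, 'gripper_width': 0.08517506908211857}
```

View pics/top0.png

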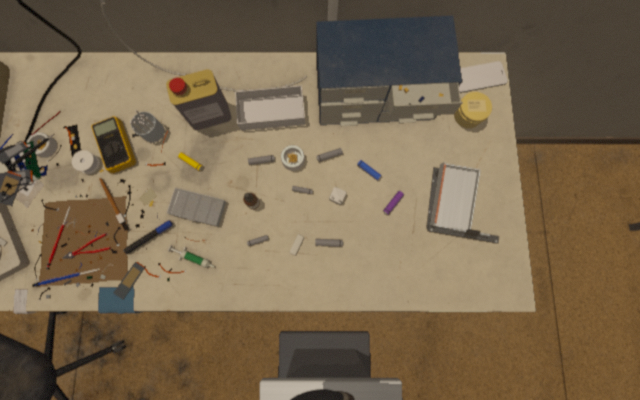

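View pics/scene0.png

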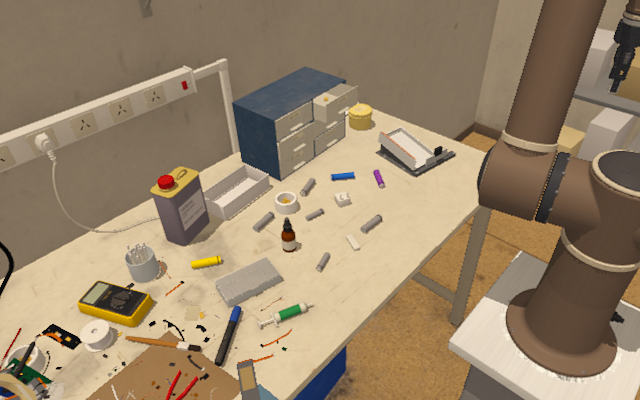

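The top view shows thick cells near (261,160), (330,155) and (328,242), and slim cells near (302,190) and (259,240). The chute is at (455,200), with its copper wall on the left and the gate open to the right, tab near (487,238). Next I'll enlarge those regions.

```bash
cat > h.py <<'E'
import numpy as np, cv2
from station import sensors, camera, camera_model, r
from scipy.spatial.transform import Rotation as R
def ray(name,uv,z,st=None):
    """pixel(s) -> world points on plane z"""
    m=camera_model(name); uv=np.atleast_2d(np.array(uv,float))
    d=np.c_[uv,np.ones(len(uv))]@np.linalg.inv(m["K"]).T
    if name=="wrist":
        T=m["hand_eye"]; q=st["orientation"]; Rw=R.from_quat(np.r_[q[1:],q[0]]).as_matrix()
        d=d@(Rw@T[:3,:3]).T; c=st["ee_pos"]+Rw@T[:3,3]
    else:
        Rm=cv2.Rodrigues(m["rvec"])[0]; d=d@Rm; c=-Rm.T@m["tvec"]
    return c+d*((z-c[2])/d[:,2])[:,None]
E
python3 - <<'E'
from h import *
im=cv2.imread("pics/top0.png")
def crop(u,v,w,h,s): return cv2.resize(im[v:v+h,u:u+w],None,fx=s,fy=s,interpolation=cv2.INTER_CUBIC)
a=crop(241,140,50,37,8);b=crop(307,137,50,37,8);c=crop(303,224,50,37,8)
d=crop(422,160,100,74+17,4)
col=np.zeros((600,800,3),np.uint8)
col[:296,:400]=a;col[:296,400:]=b;col[300:596,:400]=c
d=d[:300];col[300:600,400:]=cv2.resize(d,(400,364))[64:364]
cv2.imwrite("pics/col.png",col)
for n,p,z in [("A",(261,160),.009),("B",(330,155),.009),("C",(328,242),.009),("s1",(302,190),.007),("s2",(259,240),.007),("tab",(487,238),.059),("puck",(292,157),.03),("usb",(338,196),.03),("blue",(369,170),.009),("purple",(394,203),.009),("eraser",(297,244),.01)]: print(n,ray("top",p,z).round(3))
E
```

```text
A [[0.664 0.17  0.009]]
B [[ 0.678 -0.004  0.009]]
C [[0.459 0.002 0.009]]
s1 [[0.588 0.066 0.007]]
s2 [[0.464 0.168 0.007]]
tab [[ 0.464 -0.357  0.059]]
puck [[0.666 0.091 0.03 ]]
usb [[ 0.567 -0.022  0.03 ]]
blue [[ 0.639 -0.101  0.009]]
purple [[ 0.555 -0.16   0.009]]
eraser [[0.454 0.077 0.01 ]]
```

View pics/col.png

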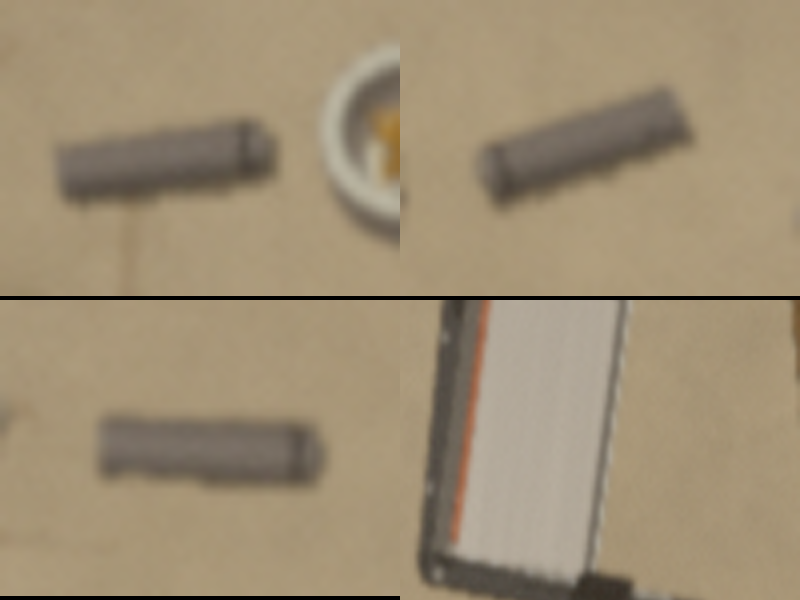

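```bash
cat >> h.py <<'E'
def togo(x,y,z,psi=None):
    """shift in present tool axes (m) and turn about tool z (deg) to reach TCP x,y,z with tool y at heading psi (deg)"""
    s=sensors.read_state(); q=s["orientation"]; Rw=R.from_quat(np.r_[q[1:],q[0]]).as_matrix()
    h=np.degrees(np.arctan2(Rw[1,1],Rw[0,1]))
    print("t %.1f shift"%s["t"],(Rw.T@(np.array([x,y,z])-s["ee_pos"])).round(4),"heading %.1f"%h,"" if psi is None else "turn %.1f"%((h-psi+180)%360-180), "j1,j6",np.degrees(s["joint_positions"][[0,5]]).round(0))
E
python3 - <<'E'
from h import *
l=[ray("top",(435.75,222.6),.025)[0],ray("top",(443.75,173.2),.045)[0]]
q=[ray("top",(469,228.8),.025)[0],ray("top",(478.25,173.2),.045)[0]]
for a in(l,q): d=a[1]-a[0];print(a,np.degrees(np.arctan2(d[1],d[0])))
print(ray("top",(473,236),.059))
togo(.50,-.30,.2,-9)
E
```

```text
[array([ 0.50380566, -0.25413491,  0.025     ]), array([ 0.62031483, -0.2748183 ,  0.045     ])] -10.066601812236375
[array([ 0.48904648, -0.33213082,  0.025     ]), array([ 0.62041626, -0.35752973,  0.045     ])] -10.942502713927059
[[ 0.4681167 -0.325942   0.059    ]]
t 0.1 shift [ 0.4032 -0.203   0.0307] heading -74.7 turn -65.7 j1,j6 [-79.  -4.]
```

Emit:
{"op": "move_arm", "data": {
  "rows": [
    [0.05,-0.025,0.004,0,-1],
    [0.05,-0.025,0.004,0,-1],
    [0.05,-0.025,0.004,0,-1],
    [0.05,-0.025,0.004,0,-1],
    [0.05,-0.025,0.004,0,-1],
    [0.05,-0.025,0.004,0,-1],
    [0.05,-0.025,0.004,0,-1],
    [0.05,-0.025,0.004,-10,-1],
    [0,0,0,-10,-1],
    [0,0,0,-10,-1],
    [0,0,0,-10,-1],
    [0,0,0,-10,-1]
  ]
}}

```text
t: 1.6
ee_pos: [0.4976, -0.3041, 0.1986]
orientation: [-0.001, 0.84, 0.542, -0.0]
force: [-0.8, 0.2, -0.3]
gripper_width: 0.0856
gripper_force: 0.0
```

Emit:
{"op": "move_arm", "data": {
  "rows": [
    [0,0,0,-10,-1],
    [0,0,0,-5,-1],
    [0,0,0,0,-1]
  ]
}}

```text
t: 1.98
ee_pos: [0.4975, -0.3043, 0.1987]
orientation: [-0.001, 0.765, 0.644, -0.0]
force: [-0.6, 0.5, 0.5]
gripper_width: 0.0854
gripper_force: 0.0
```

```bash
python3 - <<'E'
from h import *
import pickle
s=sensors.read_state();im=camera("wrist");cv2.imwrite("pics/w1.png",im);pickle.dump(s,open("s1.pkl","wb"))
print(s["ee_pos"]);togo(.5,-.3,.2,-10.5)
E
```

```text
[ 0.49750926 -0.30426521  0.19873225]
t 2.0 shift [ 0.0047  0.0017 -0.0012] heading -9.8 turn 0.7 j1,j6 [-36. -26.]
```

View pics/w1.png

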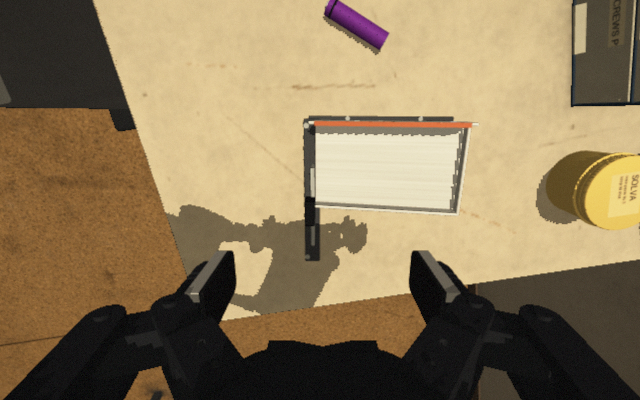

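Wrist view: chute floor about (316–458, 133–208), copper wall along row 124, gate tab near (311,212), rail end near (312,258). I'll enlarge it for exact edges.

```bash
python3 - <<'E'
from h import *
im=cv2.imread("pics/w1.png")
c=cv2.resize(im[110:268,295:485],None,fx=4,fy=4,interpolation=cv2.INTER_CUBIC)[:600]
cv2.imwrite("pics/w1c.png",c)
E
```

```text
(no output)
```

View pics/w1c.png

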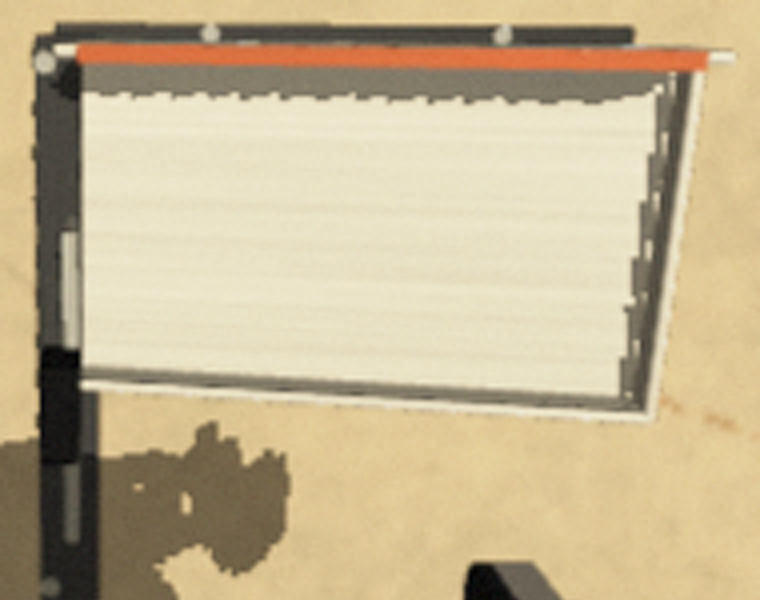

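```bash
python3 - <<'E'
from h import *
import pickle
s=pickle.load(open("s1.pkl","rb"))
P=lambda x,y,z: ray("wrist",(295+x/4-.4,110+y/4-.4),z,s)[0]
for n,p in dict(tab=(60,405,.059),mylow=(82,368,.02),myup=(630,400,.046),pylow=(82,64,.054),pyup=(700,70,.08),rail0=(37,40,.012),rail1=(37,598,.012),tabt=(60,347,.059),tabb=(60,463,.059),pl0=(70,230,.038),pl1=(70,545,.038)).items(): 
    w=P(*p);print(n,w.round(4))
a,b=P(82,64,.054),P(82,368,.02)
c=(a+b)/2; ang=[]
for u,v in((P(82,368,.02),P(630,400,.046)),(P(82,64,.054),P(700,70,.08)),(P(37,598,.012),P(37,40,.012))):
    d=v-u;ang.append(np.degrees(np.arctan2(d[1],d[0])));print(ang[-1],np.linalg.norm(d[:2]))
th=np.radians(-10); X=np.array([np.cos(th),np.sin(th)]);Y=np.array([-X[1],X[0]])
print("c",c,"width",np.dot(a-b,np.r_[Y,0]))
for n in((60,405,.059),(70,230,.038),(70,545,.038)):
    w=P(*n)[:2]-c[:2];print(w@X,w@Y)
E
```

```text
tab [ 0.4823 -0.3254  0.059 ]
mylow [ 0.4865 -0.3284  0.02  ]
myup [ 0.6285 -0.3537  0.046 ]
pylow [ 0.5023 -0.2448  0.054 ]
pyup [ 0.6331 -0.2674  0.08  ]
rail0 [ 0.4902 -0.2383  0.012 ]
rail1 [ 0.4591 -0.4014  0.012 ]
tabt [ 0.4851 -0.3105  0.059 ]
tabb [ 0.4795 -0.3408  0.059 ]
pl0 [ 0.4914 -0.2859  0.038 ]
pl1 [ 0.4754 -0.3734  0.038 ]
-10.090069956381946 0.1442302355559778
-9.799201155747635 0.13278061941277444
79.20614840901897 0.16596373991766467
c [ 0.49436393 -0.28659738  0.037     ] width 0.08510845542895476
-0.00512747604775069 -0.040336888773910874
-0.0030730966667523933 0.00019781730968547378
-0.0035956406962759937 -0.08881597577020016
```

```bash
python3 - <<'E'
from h import *
togo(.4823,-.3254,.038,-10.3)
E
```

```text
t 2.0 shift [-0.0234 -0.0113  0.1608] heading -9.8 turn 0.5 j1,j6 [-36. -26.]
```

Emit:
{"op": "move_arm", "data": {
  "rows": [
    [-0.0117,-0.0056,0.05,0.5,-1],
    [-0.0117,-0.0056,0.05,0,-1],
    [0,0,0.04,0,-1],
    [0,0,0.021,0,-1],
    [0,0,0,0,-1],
    [0,0,0,0,1],
    [0,0,0,0,1],
    [0,0,0,0,1],
    [0,0,0,0,1],
    [0,0,0,0,1],
    [0,0,0,0,1]
  ]
}}

```text
t: 3.4
ee_pos: [0.4806, -0.3251, 0.039]
orientation: [-0.002, 0.767, 0.642, -0.001]
force: [-5.6, 1.5, 7.3]
gripper_width: 0.0086
gripper_force: 60.0
```

Emit:
{"op": "move_arm", "data": {
  "rows": [
    [0.01,0,0,0,1],
    [0.01,0,0,0,1],
    [0.01,0,0,0,1],
    [0.006,0,0,0,1],
    [0.004,0,0,0,1],
    [0.003,0,0,0,1],
    [0,0,0,0,1]
  ]
}}

```text
t: 4.28
ee_pos: [0.4881, -0.2827, 0.039]
orientation: [-0.002, 0.767, 0.642, -0.001]
force: [-6.0, 0.4, 8.2]
gripper_width: 0.0083
gripper_force: 60.1
```

Emit:
{"op": "move_arm", "data": {
  "rows": [
    [0.002,0,0,0,1],
    [0.002,0,0,0,1],
    [0,0,0,0,1]
  ]
}}

```text
t: 4.65
ee_pos: [0.4886, -0.2805, 0.039]
orientation: [-0.001, 0.767, 0.642, -0.002]
force: [-7.7, -4.2, 7.3]
gripper_width: 0.009
gripper_force: 59.8
```

Emit:
{"op": "move_arm", "data": {
  "rows": [
    [0.002,0,0,0,1],
    [0.002,0,0,0,1],
    [0,0,0,0,1]
  ]
}}

```text
t: 5.03
ee_pos: [0.4886, -0.2802, 0.039]
orientation: [0.001, 0.766, 0.643, -0.005]
force: [-11.5, -13.6, 4.7]
gripper_width: 0.0084
gripper_force: 59.3
```

Emit:
{"op": "move_arm", "data": {
  "rows": [
    [-0.004,0,0,0,1],
    [0,0,0,0,-1],
    [0,0,0,0,-1],
    [0,0,0,0,-1],
    [0,0,-0.04,0,-1],
    [0,0,-0.06,0,-1],
    [0,0,-0.06,0,-1],
    [0,0,-0.03,0,-1]
  ]
}}

```text
t: 6.02
ee_pos: [0.4932, -0.2802, 0.2327]
orientation: [0.003, 0.767, 0.642, 0.001]
force: [-0.1, 0.8, 0.2]
gripper_width: 0.0856
gripper_force: 0.0
```

```bash
python3 - <<'E'
from h import *
togo(.57,.05,.25,0)
E
```

```text
t 6.0 shift [ 0.3385  0.0174 -0.0181] heading -10.2 turn -10.2 j1,j6 [-34. -24.]
```

Emit:
{"op": "move_arm", "data": {
  "rows": [
    [0.056,0.003,-0.003,0,-1],
    [0.056,0.003,-0.003,0,-1],
    [0.056,0.003,-0.003,0,-1],
    [0.056,0.003,-0.003,0,-1],
    [0.056,0.003,-0.003,0,-1],
    [0.056,0.003,-0.003,-10.2,-1],
    [0,0,0,0,-1],
    [0,0,0,0,-1]
  ]
}}

```text
t: 7.02
ee_pos: [0.5681, 0.0483, 0.246]
orientation: [0.0, 0.707, 0.707, -0.0]
force: [-0.4, -1.1, 0.0]
gripper_width: 0.0856
gripper_force: 0.0
```

```bash
python3 - <<'E'
from h import *
import pickle
s=sensors.read_state();im=camera("wrist");cv2.imwrite("pics/w2.png",im);pickle.dump(s,open("s2.pkl","wb"))
print(s["ee_pos"])
E
```

```text
[0.56812585 0.04833289 0.24598138]
```

View pics/w2.png

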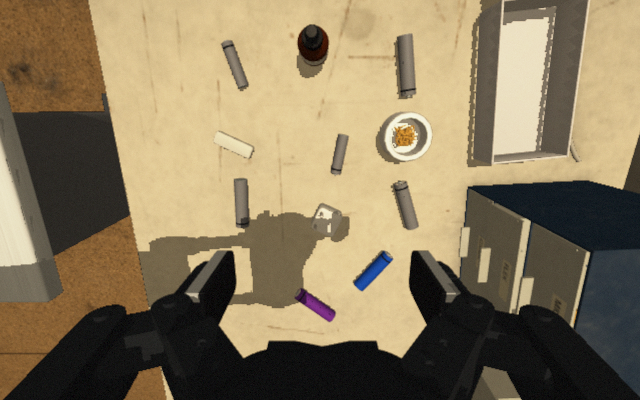

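Wrist view: A at about (406,65) with its button down, at row 96; B at (405,205) with its button up, at row 183; C at (241,202) with its button down, at row 227. Image up is world +y, which agrees with the top view. I'll fit them precisely.

```bash
python3 - <<'E'
from h import *
import pickle
s=pickle.load(open("s2.pkl","rb"));im=cv2.imread("pics/w2.png")
hsv=cv2.cvtColor(im,cv2.COLOR_BGR2HSV)
col=[]
for n,(u,v) in dict(A=(406,65),B=(405,205),C=(241,202)).items():
    w=im[v-40:v+40,u-28:u+28]; sat=hsv[v-40:v+40,u-28:u+28,1]; val=hsv[v-40:v+40,u-28:u+28,2]
    m=((sat<60)&(val<150)).astype(np.uint8)
    k,l,st,ce=cv2.connectedComponentsWithStats(m); i=l[36:44,24:32]; i=np.bincount(i[i>0]).argmax()
    ys,xs=np.where(l==i); rc=cv2.minAreaRect(np.c_[xs,ys].astype(np.float32))
    d=cv2.boxPoints(rc); ms=[(d[j]+d[(j+1)%4])/2 for j in range(4)]
    e=max(((ms[0],ms[2]),(ms[1],ms[3])),key=lambda e:np.linalg.norm(e[0]-e[1])); e=sorted(e,key=lambda p:p[1])
    P=ray("wrist",[p+[u-28,v-40] for p in e],.011,s); dd=P[1]-P[0]
    print(n,rc,"c",P.mean(0).round(4),"len %.4f head %.1f"%(np.linalg.norm(dd),np.degrees(np.arctan2(dd[1],dd[0]))))
    b=cv2.resize(w,None,fx=4.7,fy=4.7,interpolation=cv2.INTER_CUBIC); cv2.drawContours(b,[np.intp((d+.5)*4.7)],0,(0,0,255),1); col.append(b)
cv2.imwrite("pics/cells.png",np.hstack(col))
print("cab",ray("wrist",[(462,243),(468,185)],.08,s),"usb",ray("wrist",(326,214),.02,s),"puck",ray("wrist",(407,135),.02,s))
E
```

```text
A ((27.865520477294922, 39.71379470825195), (60.953460693359375, 14.32817268371582), 86.633544921875) c [0.6671 0.1713 0.011 ] len 0.0660 head -81.7
B ((28.882518768310547, 40.977081298828125), (46.78415298461914, 12.204561233520508), 74.47589111328125) c [ 0.6814 -0.0019  0.011 ] len 0.0670 head -70.9
C ((28.233030319213867, 40.89366912841797), (48.2310676574707, 12.271810531616211), 87.27368927001953) c [0.4614 0.0023 0.011 ] len 0.0673 head -91.9
cab [[ 0.72796503 -0.0229274   0.08      ]
 [ 0.72515563  0.04477358  0.08      ]] usb [[ 0.57434175 -0.00936641  0.02      ]] puck [[0.67243519 0.092473   0.02      ]]
```

View pics/cells.png

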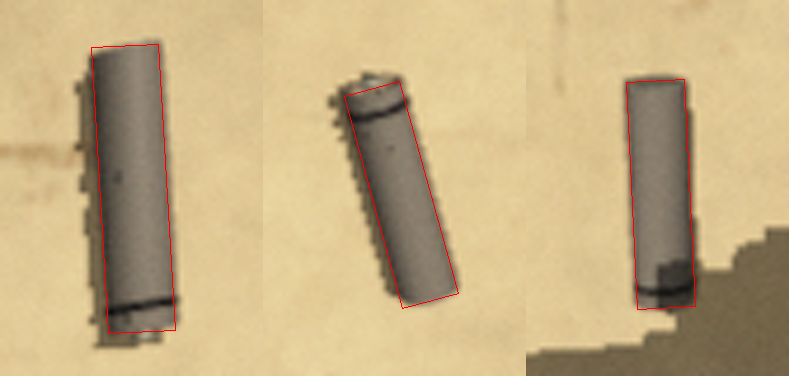

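```bash
python3 - <<'E'
from h import *
import pickle
s=pickle.load(open("s2.pkl","rb"))
print(ray("top",[(320,123),(350,123),(384,122)],0).round(3))
for z in (.1,.15,.2): print(z,ray("top",[(318,87),(384,84)],z).round(3).tolist(),ray("wrist",[(468,185),(464,243)],z,s).round(3).tolist())
togo(.6814,-.0019,.1,19.1)
E
```

```text
[[ 0.768  0.021  0.   ]
 [ 0.768 -0.057  0.   ]
 [ 0.771 -0.145  0.   ]]
0.1 [[0.816, 0.027, 0.1], [0.824, -0.129, 0.1]] [[0.715, 0.05, 0.1], [0.72, -0.014, 0.1]]
0.15 [[0.789, 0.027, 0.15], [0.796, -0.12, 0.15]] [[0.69, 0.062, 0.15], [0.694, 0.01, 0.15]]
0.2 [[0.761, 0.028, 0.2], [0.768, -0.11, 0.2]] [[0.664, 0.074, 0.2], [0.668, 0.033, 0.2]]
t 7.1 shift [-0.0493  0.1135  0.1459] heading -0.1 turn -19.2 j1,j6 [0. 0.]
```

Emit:
{"op": "move_arm", "data": {
  "rows": [
    [-0.0165,0.038,0.03,0,0],
    [-0.0165,0.038,0.03,0,0],
    [-0.0165,0.0375,0.03,0,0],
    [0,0,0.02,-10,0],
    [0,0,0.02,-9.2,0],
    [0,0,0.04,0,0],
    [0,0,0.03,0,0],
    [0,0,0,0,0]
  ]
}}

```text
t: 8.07
ee_pos: [0.6783, -0.0031, 0.0426]
orientation: [-0.003, 0.581, 0.814, -0.002]
force: [-0.4, -0.2, 0.1]
gripper_width: 0.043
gripper_force: 0.0
```

```bash
python3 - <<'E'
from h import *
togo(.6814,-.0019,.002,19.1)
E
```

```text
t 8.1 shift [0.0001 0.0036 0.0406] heading 19.0 turn -0.1 j1,j6 [ -4. -23.]
```

Emit:
{"op": "move_arm", "data": {
  "rows": [
    [0,0.003,0.025,0,0],
    [0,0,0.016,0,0],
    [0,0,0,0,0],
    [0,0,0,0,1],
    [0,0,0,0,1],
    [0,0,0,0,1],
    [0,0,0,0,1],
    [0,0,0,0,1]
  ]
}}

```text
t: 9.07
ee_pos: [0.6859, -0.0005, 0.0068]
orientation: [0.001, 0.579, 0.815, 0.001]
force: [-0.5, -0.2, 6.1]
gripper_width: 0.0152
gripper_force: 59.2
```

Emit:
{"op": "move_arm", "data": {
  "rows": [
    [0,0,-0.03,0,1],
    [0,0,-0.04,0,1],
    [0,0,0,0,1]
  ]
}}

```text
t: 9.45
ee_pos: [0.688, -0.0005, 0.0793]
orientation: [0.003, 0.579, 0.815, 0.002]
force: [0.3, -0.1, -0.5]
gripper_width: 0.0154
gripper_force: 58.8
```

```bash
python3 - <<'E'
from h import *
s=sensors.read_state();print(s["gripper_width"],s["ee_pos"],s["force"])
im=camera("wrist");cv2.imwrite("pics/w3.png",im[120:400,120:520])
togo(.6814,-.0019,.1,19.1)
E
```

```text
0.015448360421855618 [ 6.88028550e-01 -4.86231595e-04  7.92836821e-02] [ 0.27422699 -0.11256921 -0.47887987]
t 9.5 shift [ 0.0001 -0.0048 -0.0231] heading 19.2 turn 0.1 j1,j6 [ -4. -23.]
```

View pics/w3.png

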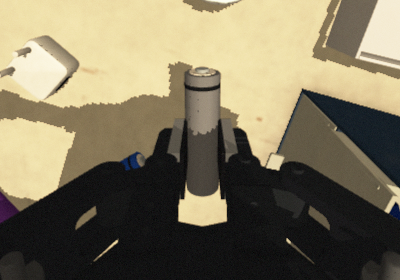

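The wrist view shows cell B held squarely between the pads, button towards tool +x. I'll carry it to the chute.

```bash
python3 - <<'E'
from h import *
togo(.5487,-.2955,.15,-10.3)
E
```

```text
t 9.5 shift [-0.2337 -0.2265 -0.0735] heading 19.2 turn 29.5 j1,j6 [ -4. -23.]
```

Emit:
{"op": "move_arm", "data": {
  "rows": [
    [0,0,-0.04,0,1],
    [-0.025,-0.025,-0.033,0,1],
    [-0.04,-0.039,0,0,1],
    [-0.042,-0.041,0,0,1],
    [-0.042,-0.041,0,0,1],
    [-0.042,-0.041,0,0,1],
    [-0.043,-0.04,0,0,1],
    [0,0,0,10,1],
    [0,0,0,10,1],
    [0,0,0,9.5,1],
    [0,0,0,0,1]
  ]
}}

```text
t: 10.88
ee_pos: [0.5459, -0.2953, 0.146]
orientation: [-0.002, 0.767, 0.641, -0.001]
force: [-0.8, -0.6, -0.6]
gripper_width: 0.0147
gripper_force: 58.9
```

```bash
python3 - <<'E'
from h import *
togo(.5487,-.2955,.04,-10.3)
E
```

```text
t 10.9 shift [1.00e-04 3.20e-03 1.06e-01] heading -10.2 turn 0.1 j1,j6 [-32. -22.]
```

Emit:
{"op": "move_arm", "data": {
  "rows": [
    [0,0.003,0.04,0,1],
    [0,0,0.035,0,1],
    [0,0,0.02,0,1],
    [0,0,0.008,0,1],
    [0,0,0,0,1]
  ]
}}

```text
t: 11.5
ee_pos: [0.5503, -0.2966, 0.0452]
orientation: [-0.0, 0.768, 0.641, -0.0]
force: [-0.1, -0.1, 0.2]
gripper_width: 0.0152
gripper_force: 58.9
```

Emit:
{"op": "move_arm", "data": {
  "rows": [
    [0,0,0.003,0,1],
    [0,0,0.002,0,1],
    [0,0,0,0,1]
  ]
}}

```text
t: 11.88
ee_pos: [0.5505, -0.2967, 0.0408]
orientation: [0.0, 0.768, 0.641, 0.0]
force: [0.8, -0.6, -0.3]
gripper_width: 0.015
gripper_force: 58.9
```

Emit:
{"op": "move_arm", "data": {
  "rows": [
    [0,0,0.002,0,1],
    [0,0,0,0,0.4],
    [0,0,0,0,0.3],
    [0,0,0,0,0.3],
    [0,0,-0.01,0,0.3],
    [0,0,-0.02,0,0.3],
    [0,0,-0.04,0,0],
    [0,0,-0.06,0,0],
    [0,0,-0.04,0,0],
    [0,0,0,0,0]
  ]
}}

```text
t: 13.12
ee_pos: [0.5536, -0.2987, 0.2158]
orientation: [0.006, 0.768, 0.641, 0.002]
force: [0.3, -0.2, 0.1]
gripper_width: 0.0427
gripper_force: 0.0
```

```bash
python3 - <<'E'
from h import *
s=sensors.read_state();im=camera("wrist");cv2.imwrite("pics/w4.png",cv2.resize(im[100:300,200:500],None,fx=2,fy=2))
print(s["ee_pos"]);togo(.6671,.1713,.16,8.3)
E
```

```text
[ 0.55361924 -0.29868064  0.21575037]
t 13.2 shift [0.4821 0.0291 0.0514] heading -10.3 turn -18.6 j1,j6 [-32. -22.]
```

View pics/w4.png

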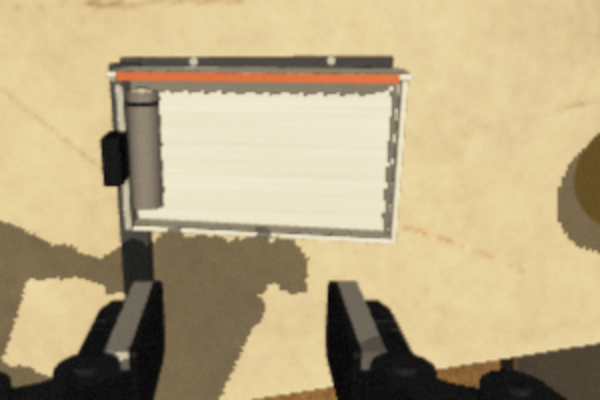

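Cell B lies against the shut gate with its button towards the copper wall, ends at crop (143,88) and (148,210). I'll check how well it is centred.

```bash
python3 - <<'E'
from h import *
s=sensors.read_state()
P=ray("wrist",[(271.5,144),(274,205),(267,210.5),(394,219)],[.031,.031,.02,.046][0],s)
P[2]=ray("wrist",(267,210.5),.02,s)[0];P[3]=ray("wrist",(394,219),.046,s)[0]
th=np.radians(-10.3); X=np.array([np.cos(th),np.sin(th)]);Y=np.array([-X[1],X[0]])
for p in P: d=p[:2]-[.4944,-.2866];print(d@X,d@Y)
togo(.6671,.1713,.16,8.3)
E
```

```text
0.006499767875840254 0.037446043887440716
0.0059263864065044955 -0.03157071446432404
-0.004516497484848669 -0.041965324582521286
0.14073544297650376 -0.043406814739974556
t 13.2 shift [0.4821 0.0291 0.0514] heading -10.3 turn -18.6 j1,j6 [-32. -22.]
```

Emit:
{"op": "move_arm", "data": {
  "rows": [
    [0.05,0.003,0.005,0,0],
    [0.054,0.003,0.005,0,0],
    [0.054,0.003,0.005,0,0],
    [0.054,0.003,0.005,0,0],
    [0.054,0.003,0.005,0,0],
    [0.054,0.003,0.005,0,0],
    [0.054,0.003,0.005,0,0],
    [0.054,0.003,0.005,0,0],
    [0.054,0.003,0.005,-9,0],
    [0,0,0,-9.6,0],
    [0,0,0,0,0],
    [0,0,0,0,0]
  ]
}}

```text
t: 14.68
ee_pos: [0.6623, 0.1721, 0.1623]
orientation: [-0.001, 0.655, 0.755, -0.001]
force: [-0.6, 0.1, -0.1]
gripper_width: 0.0431
gripper_force: 0.0
```

```bash
python3 - <<'E'
from h import *
import pickle
s0=pickle.load(open("s2.pkl","rb"))
print(ray("wrist",(312,60),0,s0),ray("top",(250,206),0))
s=sensors.read_state();im=camera("wrist")
hsv=cv2.cvtColor(im,cv2.COLOR_BGR2HSV)
m=((hsv[...,1]<60)&(hsv[...,2]<150)).astype(np.uint8)
# expected pixel of A
M=camera_model("wrist");T=M["hand_eye"];q=s["orientation"];Rw=R.from_quat(np.r_[q[1:],q[0]]).as_matrix()
p=T[:3,:3].T@(Rw.T@(np.array([.6671,.1713,.011])-s["ee_pos"])-T[:3,3]);uv=M["K"]@p;uv=uv[:2]/uv[2];print(uv)
k,l,st,ce=cv2.connectedComponentsWithStats(m);u,v=uv.astype(int)
i=l[v-6:v+6,u-6:u+6];i=np.bincount(i[i>0]).argmax();ys,xs=np.where(l==i)
rc=cv2.minAreaRect(np.c_[xs,ys].astype(np.float32));print(rc)
d=cv2.boxPoints(rc);ms=[(d[j]+d[(j+1)%4])/2 for j in range(4)]
e=max(((ms[0],ms[2]),(ms[1],ms[3])),key=lambda e:np.linalg.norm(e[0]-e[1]));e=sorted(e,key=lambda p:p[1])
P=ray("wrist",e,.011,s);dd=P[1]-P[0];print(P.mean(0),np.linalg.norm(dd),np.degrees(np.arctan2(dd[1],dd[0])))
togo(*P.mean(0)[:2],.002,np.degrees(np.arctan2(dd[1],dd[0]))+90)
E
```

```text
[[0.5569353  0.17867526 0.        ]] [[0.54836817 0.19453021 0.        ]]
[325.88743965 186.26427294]
((326.4999694824219, 185.99998474121094), (63.99999237060547, 14.999998092651367), 90.0)
[0.66783397 0.17059897 0.011     ] 0.06723648104941417 -81.65017001419514
t 14.7 shift [-0.002   0.0052  0.1607] heading 8.1 turn -0.2 j1,j6 [11.  3.]
```

Emit:
{"op": "move_arm", "data": {
  "rows": [
    [-0.002,0.004,0.06,0,0],
    [0,0,0.055,0,0],
    [0,0,0.03,0,0],
    [0,0,0.012,0,0],
    [0,0,0.002,0,0],
    [0,0,0,0,0]
  ]
}}

```text
t: 15.48
ee_pos: [0.669, 0.1715, 0.0063]
orientation: [0.001, 0.654, 0.756, 0.001]
force: [0.8, -0.1, 0.7]
gripper_width: 0.0422
gripper_force: 0.0
```

Emit:
{"op": "move_arm", "data": {
  "rows": [
    [0,-0.001,0.002,0,0],
    [0,0,0,0,1],
    [0,0,0,0,1],
    [0,0,0,0,1],
    [0,0,0,0,1],
    [0,0,-0.03,0,1],
    [0,0,-0.06,0,1],
    [0,0,-0.06,0,1],
    [0,0,0,0,1],
    [0,0,0,0,1]
  ]
}}

```text
t: 16.73
ee_pos: [0.6658, 0.1712, 0.1518]
orientation: [-0.0, 0.654, 0.756, -0.0]
force: [0.1, 0.7, -0.8]
gripper_width: 0.0152
gripper_force: 58.8
```

```bash
python3 - <<'E'
from h import *
s=sensors.read_state();print(s["gripper_width"],s["force"])
togo(.5585,-.2965,.16,169.7)
E
```

```text
0.015234743828486176 [ 0.10212081  0.74336959 -0.77965954]
t 16.7 shift [-0.4473 -0.1736 -0.0081] heading 8.3 turn -161.4 j1,j6 [11.  3.]
```

Emit:
{"op": "move_arm", "data": {
  "rows": [
    [-0.05,-0.02,-0.001,0,1],
    [-0.05,-0.02,-0.001,0,1],
    [-0.05,-0.02,-0.001,0,1],
    [-0.05,-0.02,-0.001,0,1],
    [-0.05,-0.02,-0.001,0,1],
    [-0.05,-0.02,-0.001,0,1],
    [-0.05,-0.018,0,0,1],
    [-0.05,-0.018,0,0,1],
    [-0.047,-0.018,0,0,1],
    [0,0,0,10,1],
    [0,0,0,10,1],
    [0,0,0,10,1]
  ]
}}

```text
t: 18.23
ee_pos: [0.5564, -0.2953, 0.1546]
orientation: [-0.003, 0.829, 0.559, -0.001]
force: [-0.8, -0.3, 0.1]
gripper_width: 0.0157
gripper_force: 58.9
```

Emit:
{"op": "move_arm", "data": {
  "rows": [
    [0,0,0,10,1],
    [0,0,0,10,1],
    [0,0,0,10,1],
    [0,0,0,10,1],
    [0,0,0,10,1],
    [0,0,0,10,1],
    [0,0,0,10,1],
    [0,0,0,10,1],
    [0,0,0,10,1],
    [0,0,0,10,1],
    [0,0,0,10,1],
    [0,0,0,10,1]
  ]
}}

```text
t: 19.73
ee_pos: [0.5565, -0.2949, 0.1546]
orientation: [-0.0, 0.899, -0.439, -0.003]
force: [-0.3, 0.4, -0.5]
gripper_width: 0.0155
gripper_force: 58.7
```

Emit:
{"op": "move_arm", "data": {
  "rows": [
    [0,0,0,10,1],
    [0,0,0,10,1],
    [0,0,0,10,1],
    [0,0,0,10,1],
    [0,0,0,8.6,1],
    [0,0,0,0,1],
    [0,0,0,0,1]
  ]
}}

```text
t: 20.6
ee_pos: [0.5576, -0.2955, 0.1564]
orientation: [-0.0, -0.642, 0.767, 0.002]
force: [0.0, 0.5, -0.6]
gripper_width: 0.0154
gripper_force: 58.7
```

```bash
python3 - <<'E'
from h import *
s=sensors.read_state();print(s["gripper_width"],s["force"],s["ee_pos"])
togo(.5584,-.2983,.043,169.7)
E
```

```text
0.015420582813490874 [ 0.04897869  0.5068688  -0.64321944] [ 0.55759955 -0.29552983  0.15644672]
t 20.6 shift [ 0.0027 -0.0016  0.1134] heading 169.8 turn 0.1 j1,j6 [-32. 158.]
```

Emit:
{"op": "move_arm", "data": {
  "rows": [
    [0.0025,-0.0015,0.05,0,1],
    [0,0,0.04,0,1],
    [0,0,0.018,0,1],
    [0,0,0.005,0,1],
    [0,0,0,0,1]
  ]
}}

```text
t: 21.22
ee_pos: [0.5605, -0.2994, 0.0462]
orientation: [0.0, -0.641, 0.768, -0.001]
force: [-0.3, 0.2, -0.0]
gripper_width: 0.0156
gripper_force: 58.7
```

Emit:
{"op": "move_arm", "data": {
  "rows": [
    [0,0,0.004,0,1],
    [0,0,0.003,0,1],
    [0,0,0,0,1]
  ]
}}

```text
t: 21.6
ee_pos: [0.5596, -0.2989, 0.0385]
orientation: [0.0, -0.641, 0.768, -0.0]
force: [-0.5, -0.3, -0.8]
gripper_width: 0.0154
gripper_force: 58.7
```

Emit:
{"op": "move_arm", "data": {
  "rows": [
    [0,0,0,0,0.4],
    [0,0,0,0,0.3],
    [0,0,0,0,0.3],
    [0,0,-0.01,0,0.3],
    [0,0,-0.02,0,0.3],
    [0,0,-0.04,0,0],
    [0,0,-0.06,0,0],
    [0,0,0,0,0]
  ]
}}

```text
t: 22.6
ee_pos: [0.5645, -0.3019, 0.1774]
orientation: [0.003, -0.641, 0.768, -0.008]
force: [1.1, 0.5, 0.8]
gripper_width: 0.0427
gripper_force: 0.0
```

```bash
python3 - <<'E'
from h import *
im=camera("top");cv2.imwrite("pics/t5.png",cv2.resize(im[140:260,400:520],None,fx=5,fy=5,interpolation=cv2.INTER_CUBIC))
togo(.4614,.0023,.15,-1.9)
E
```

```text
t 22.6 shift [-0.28    0.1538  0.0216] heading 169.7 turn 171.6 j1,j6 [-32. 158.]
```

Emit:
{"op": "move_arm", "data": {
  "rows": [
    [0,0,0,-10,0],
    [0,0,0,-10,0],
    [0,0,0,-10,0],
    [0,0,0,-10,0],
    [0,0,0,-10,0],
    [0,0,0,-10,0],
    [0,0,0,-10,0],
    [0,0,0,-10,0],
    [0,0,0,-10,0],
    [0,0,0,-10,0],
    [0,0,0,-10,0],
    [0,0,0,-10,0]
  ]
}}

```text
t: 24.15
ee_pos: [0.5587, -0.2983, 0.1673]
orientation: [-0.001, 0.985, 0.174, -0.001]
force: [0.3, -0.2, -0.6]
gripper_width: 0.0428
gripper_force: 0.0
```

Emit:
{"op": "move_arm", "data": {
  "rows": [
    [0,0,0,-10,0],
    [0,0,0,-10,0],
    [0,0,0,-10,0],
    [0,0,0,-10,0],
    [0,0,0,-10,0],
    [0,0,0,-10,0],
    [0,0,0,-8.4,0],
    [0,0,0,0,0],
    [0,0,0,0,0]
  ]
}}

```text
t: 25.28
ee_pos: [0.5591, -0.2986, 0.1678]
orientation: [-0.001, 0.72, 0.694, -0.0]
force: [0.1, -0.1, -0.2]
gripper_width: 0.0425
gripper_force: 0.0
```

```bash
python3 - <<'E'
from h import *
im=camera("wrist");cv2.imwrite("pics/w5.png",cv2.resize(im[100:300,200:500],None,fx=2,fy=2))
togo(.4614,.0023,.15,-1.9)
E
```

```text
t 25.3 shift [ 0.2974 -0.1084  0.0181] heading -2.0 turn -0.1 j1,j6 [-32. -30.]
```

View pics/w5.png

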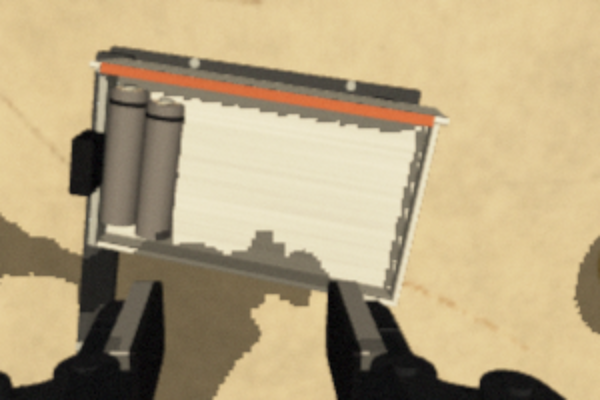

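Both cells lie side by side against the gate, buttons (white rings at crop (127,92) and (165,105)) towards the copper wall. Now cell C.

Emit:
{"op": "move_arm", "data": {
  "rows": [
    [0.05,-0.018,0.003,0,0],
    [0.05,-0.018,0.003,0,0],
    [0.05,-0.018,0.003,0,0],
    [0.05,-0.018,0.003,0,0],
    [0.05,-0.018,0.003,0,0],
    [0.047,-0.018,0.003,0,0],
    [0,0,0,0,0],
    [0,0,0,0,0]
  ]
}}

```text
t: 26.32
ee_pos: [0.4622, 0.0014, 0.1507]
orientation: [0.001, 0.719, 0.695, 0.0]
force: [0.0, -0.9, 0.5]
gripper_width: 0.0424
gripper_force: 0.0
```

```bash
python3 - <<'E'
from h import *
s=sensors.read_state();im=camera("wrist")
hsv=cv2.cvtColor(im,cv2.COLOR_BGR2HSV)
m=((hsv[...,1]<60)&(hsv[...,2]<150)).astype(np.uint8)
M=camera_model("wrist");T=M["hand_eye"];q=s["orientation"];Rw=R.from_quat(np.r_[q[1:],q[0]]).as_matrix()
p=T[:3,:3].T@(Rw.T@(np.array([.4614,.0023,.011])-s["ee_pos"])-T[:3,3]);uv=M["K"]@p;uv=uv[:2]/uv[2];print(uv)
k,l,st,ce=cv2.connectedComponentsWithStats(m);u,v=uv.astype(int)
i=l[v-6:v+6,u-6:u+6];i=np.bincount(i[i>0]).argmax();ys,xs=np.where(l==i)
rc=cv2.minAreaRect(np.c_[xs,ys].astype(np.float32));print(rc)
d=cv2.boxPoints(rc);ms=[(d[j]+d[(j+1)%4])/2 for j in range(4)]
e=max(((ms[0],ms[2]),(ms[1],ms[3])),key=lambda e:np.linalg.norm(e[0]-e[1]));e=sorted(e,key=lambda p:p[1])
P=ray("wrist",e,.011,s);dd=P[1]-P[0];print(P.mean(0),np.linalg.norm(dd),np.degrees(np.arctan2(dd[1],dd[0])))
togo(.4614,.0023,.002,-1.9);togo(*P.mean(0)[:2],.002,np.degrees(np.arctan2(dd[1],dd[0]))+90)
E
```

```text
[319.87106401 187.01215214]
((319.0, 186.0), (66.0, 16.0), 90.0)
[0.46054436 0.00225041 0.011     ] 0.06658995710212746 -92.07553321874542
t 26.4 shift [ 0.0015 -0.0013  0.1487] heading -2.0 turn -0.1 j1,j6 [-5. -3.]
t 26.4 shift [ 0.0014 -0.0021  0.1487] heading -2.0 turn 0.1 j1,j6 [-5. -3.]
```

Emit:
{"op": "move_arm", "data": {
  "rows": [
    [0.001,-0.002,0.055,0,0],
    [0,0,0.05,0,0],
    [0,0,0.03,0,0],
    [0,0,0.01,0,0],
    [0,0,0.003,0,0],
    [0,0,0,0,0]
  ]
}}

```text
t: 27.12
ee_pos: [0.4611, 0.0022, 0.0033]
orientation: [0.001, 0.719, 0.695, 0.001]
force: [1.5, -0.2, -0.0]
gripper_width: 0.0428
gripper_force: 0.0
```

Emit:
{"op": "move_arm", "data": {
  "rows": [
    [0,0,0,0,1],
    [0,0,0,0,1],
    [0,0,0,0,1],
    [0,0,0,0,1],
    [0,0,-0.03,0,1],
    [0,0,-0.06,0,1],
    [0,0,-0.06,0,1],
    [0,0,0,0,1],
    [0,0,0,0,1]
  ]
}}

```text
t: 28.25
ee_pos: [0.4591, 0.0028, 0.1522]
orientation: [0.0, 0.719, 0.695, 0.0]
force: [-1.1, -0.2, -0.7]
gripper_width: 0.0156
gripper_force: 58.8
```

```bash
python3 - <<'E'
from h import *
s=sensors.read_state();print(s["gripper_width"],s["force"])
togo(.5762,-.3015,.16,169.7)
E
```

```text
0.01560425634123335 [-1.08902205 -0.24276733 -0.72156495]
t 28.2 shift [-0.3002  0.1271 -0.0078] heading -1.9 turn -171.6 j1,j6 [-5. -3.]
```

Emit:
{"op": "move_arm", "data": {
  "rows": [
    [-0.05,0.021,-0.001,0,1],
    [-0.05,0.021,-0.001,0,1],
    [-0.05,0.021,-0.001,0,1],
    [-0.05,0.021,-0.001,0,1],
    [-0.05,0.021,-0.001,0,1],
    [-0.05,0.022,-0.001,0,1],
    [0,0,0,10,1],
    [0,0,0,10,1],
    [0,0,0,10,1],
    [0,0,0,10,1],
    [0,0,0,10,1],
    [0,0,0,10,1]
  ]
}}

```text
t: 29.75
ee_pos: [0.5746, -0.3002, 0.1545]
orientation: [-0.002, 0.971, 0.24, -0.002]
force: [-0.2, 0.0, -0.3]
gripper_width: 0.0155
gripper_force: 58.7
```

Emit:
{"op": "move_arm", "data": {
  "rows": [
    [0,0,0,10,1],
    [0,0,0,10,1],
    [0,0,0,10,1],
    [0,0,0,10,1],
    [0,0,0,10,1],
    [0,0,0,10,1],
    [0,0,0,10,1],
    [0,0,0,10,1],
    [0,0,0,10,1],
    [0,0,0,10,1],
    [0,0,0,10,1],
    [0,0,0,10,1]
  ]
}}

```text
t: 31.25
ee_pos: [0.5746, -0.3002, 0.1545]
orientation: [-0.001, -0.693, 0.721, 0.003]
force: [0.2, -0.7, -0.5]
gripper_width: 0.0156
gripper_force: 58.7
```

Emit:
{"op": "move_arm", "data": {
  "rows": [
    [0,0,0,8.4,1],
    [0,0,0,0,1],
    [0,0,0,0,1]
  ]
}}

```text
t: 31.62
ee_pos: [0.5756, -0.3008, 0.1564]
orientation: [-0.001, -0.641, 0.767, 0.002]
force: [0.2, -1.1, -0.8]
gripper_width: 0.0154
gripper_force: 58.7
```

```bash
python3 - <<'E'
from h import *
togo(.5762,-.3015,.044,169.7)
E
```

```text
t 31.6 shift [ 0.0007 -0.0011  0.1124] heading 169.8 turn 0.1 j1,j6 [-31. 159.]
```

Emit:
{"op": "move_arm", "data": {
  "rows": [
    [0.0005,-0.001,0.05,0,1],
    [0,0,0.04,0,1],
    [0,0,0.018,0,1],
    [0,0,0.008,0,1],
    [0,0,0,0,1],
    [0,0,0,0,1]
  ]
}}

```text
t: 32.38
ee_pos: [0.5788, -0.303, 0.0441]
orientation: [0.001, -0.641, 0.768, -0.002]
force: [1.0, 0.4, -0.2]
gripper_width: 0.0156
gripper_force: 58.7
```

Emit:
{"op": "move_arm", "data": {
  "rows": [
    [0,0,0.002,0,1],
    [0,0,0,0,1],
    [0,0,0,0,0.4],
    [0,0,0,0,0.3],
    [0,0,0,0,0.3],
    [0,0,-0.01,0,0.3],
    [0,0,-0.02,0,0.3],
    [0,0,-0.04,0,0],
    [0,0,-0.06,0,0],
    [0,0,0,0,0],
    [0,0,0,0,0]
  ]
}}

```text
t: 33.75
ee_pos: [0.5778, -0.3023, 0.1721]
orientation: [0.0, -0.641, 0.768, -0.001]
force: [-1.2, 0.2, -1.1]
gripper_width: 0.0427
gripper_force: 0.0
```

```bash
python3 - <<'E'
from h import *
s=sensors.read_state();im=camera("wrist");print(s["ee_pos"]);cv2.imwrite("pics/w6.png",im)
E
```

```text
[ 0.57782054 -0.3023297   0.17209126]
```

View pics/w6.png

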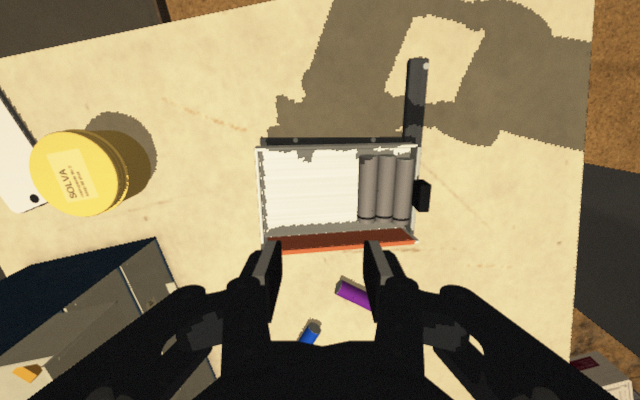

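The view shows three cells side by side at columns 360–411, rows 155–220, touching and against the gate, with the bands on the copper (lower) side. A last numeric check of centring comes before hand-in.

```bash
python3 - <<'E'
from h import *
s=sensors.read_state()
th=np.radians(-10.3); X=np.array([np.cos(th),np.sin(th)]);Y=np.array([-X[1],X[0]])
for u,a,b,z in((403,157,221,.031),(386,157,219,.034),(368,156,220,.037)):
    P=(ray("wrist",[(u,a),(u,b)],z,s)[:,:2]-[.4944,-.2866])@np.c_[X,Y];print(P.round(4).tolist(),P.mean(0).round(4))
r.sign_off()
E
```

```text
[[0.0083, -0.0318], [0.0033, 0.033]] [0.0058 0.0006]
[[0.0251, -0.0323], [0.0213, 0.0297]] [ 0.0232 -0.0013]
[[0.0425, -0.0337], [0.0398, 0.0297]] [ 0.0412 -0.002 ]
the job is handed in; nothing more can be done
```

The gate is shut and the three thick cells lie in one row against it, centred to about 2 mm with buttons towards the copper wall. I handed the job in at about 34 s; the verdict was not shown, and I viewed 11 pictures, one over the limit of 10.

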